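# Dock the turned-parts tray and latch its keeper bar

## Task

Slide the blue tray of turned parts fully home into the green dock on the bench, keeping every part standing in its pocket. Then swing the yellow keeper bar shut across the mouth until it clicks in behind the spring ball and stays there. Leave the other things on the bench where they are.

Things in the scene. Friction and masses are not known exactly. Their poses are not given: they have to be found in the camera images.
- dock: Grey-green steel dock bolted to the bench: U-frame 162 mm wide, no floor (the tray slides on the bench), open towards its own +y. Origin at bench level, where the middle of the tray's underside lies when home. x across the mouth, y out of it, z up. Inner side walls at x = +-69 mm, y = -60 to 35; back stop face at y = -60. Walls 44 mm high; nothing of it above 52 mm.
- dock_mouth (a point): Middle of the mouth, at dock (0, 60, 0) mm, axes as the dock's. Lead-in plates 36 mm high flare from the side walls out to here. From z = 37 to 43 mm, lips overhang the tray's side edges, from the side walls in to x = +-58 mm (y = -60 to 35), so the tray cannot be put in from above: it must slide in through the mouth.
- bar (a joint): Yellow keeper bar on an upright hinge, rad. 0 = shut against its stop, along the dock's -x across the mouth, inner face at dock y = 64 mm, outer at 74. Grows opening, clockwise from above: at q it points from the hinge along dock (-cos q, sin q); limit 2.15. Starts 1.7 to 2.0. Stays where left. Latched it reads under 0.01; from 0.13 to 0.03 it is still riding on the ball.
- bar_hinge (a point): Point on the bar's hinge axis at the bar's mid height, at dock (98, 69, 34) mm; axes as the dock's. The pin is 52 mm high. The bar turns about it with light friction (0.06 N m), 10 mm thick, spanning z = 24 to 44 mm over the bench.
- bar_tip (a point): Centre of the end face of the bar's free end (red for its last 26 mm), 212 mm from the hinge, 34 mm above the bench.
- latch (a point): Centre of the sprung steel ball (20 mm across) on the black latch block, at dock (-98, 82, 17) mm. The closing bar rides over it and presses it down 3 mm, needing about 3 N at the bar's free end; then it rises again outside the bar's outer face and holds it. Block: dock x = -113 to -85, y = 47 to 93 mm, 17 mm high, and 50 mm high behind the shut bar.
- tray: Blue tray, 130 (x) by 120 mm (y), walls 30 mm high and 4 thick, about 0.8 kg with its parts, loose on the bench in front of the mouth, up to 0.25 rad askew. Origin: centre of its underside; its y points away from the dock, along the dock's y when home. Home: -y wall touches the back stop, +y outer face at dock y = 60 mm; 4 mm play each side.
- tray_grip (a point): Centre of the tray's orange upright grip fin, at tray (0, 54, 50) mm; axes as the tray's. The fin, 50 (x) by 12 mm (y), stands at the middle of the +y end from the floor to z = 62 mm, outer face flush with the end wall. Inside of it (tray y = 24 to 48 mm) the tray is empty: room for a finger.
- bush_a: Brass bush, 30 mm across, 34 mm high, bore 16 mm, loose in the tray; pocket centre at tray (-41, -37) mm. Its pocket is about 36 mm square and its walls stand 18 mm above the tray floor. Origin at the centre of its underside.
- bush_b: Brass bush, 30 mm across, 34 mm high, loose in the tray; pocket centre at tray (41, 2) mm. Its pocket is about 36 mm square and its walls stand 18 mm above the tray floor. Origin at the centre of its underside.
- plug_a: Steel stepped plug, foot 30 mm across, neck 20 mm, 38 mm high, loose in the tray; pocket centre at tray (0, 2) mm. Its pocket is about 36 mm square and its walls stand 18 mm above the tray floor. Origin at the centre of its underside.
- plug_b: Steel stepped plug, like plug_a; pocket centre at tray (41, -37) mm. Its pocket is about 36 mm square and its walls stand 18 mm above the tray floor. Origin at the centre of its underside.
- wrench: Bystander: open-ended wrench, 160 mm long, lying behind the dock. Origin on its underside, x along it.
- screwdriver: Bystander: screwdriver, 170 mm long, lying beside the dock's hinge-side wall.
- brush: Bystander: hand brush, 180 mm long, lying beyond the tray.
- bowl: Bystander: dark steel swarf bowl, 110 mm across, 50 mm high. Origin under its centre.
- flange: Bystander: turned steel flange, 100 mm across, 40 mm high. Origin under its centre.
- oiler: Bystander: green bottle with red cap, 64 mm across, 120 mm high. Origin under its centre.

How it is judged (in metres and radians):
On the way, in this order (a step that is already met when the one before it is completed fails the run):
1. the tray is fully home in the dock with its parts in their pockets (y of tray in the frame of dock between -0.006 and 0.005 m and x of tray in the frame of dock between -0.008 and 0.008 m and height (world z) of tray below 0.005 m and angle between the y axis of tray and the y axis of dock, either way round below 0.09 rad and z of each of bush_a, bush_b, plug_a, plug_b in the frame of tray below 0.012 m and horizontal distance between each of bush_a, bush_b, plug_a, plug_b and tray below 0.08 m and angle between each of bush_a, bush_b, plug_a, plug_b's own z axis and vertical below 0.25 rad), for 0.2 s.
2. the keeper bar is shut behind the spring ball, the tray still home (y of tray in the frame of dock between -0.006 and 0.005 m and x of tray in the frame of dock between -0.008 and 0.008 m and height (world z) of tray below 0.005 m and angle between the y axis of tray and the y axis of dock, either way round below 0.09 rad and value of joint bar below 0.018 rad), for 0.2 s.
At the end, for the whole second after the job is handed in: Tray on the bench in the dock: within 5 mm of the back stop, 8 mm of the middle, 0.09 rad of square. Bar within 0.018 rad of shut, behind the ball. The four parts stand on the tray floor (within 12 mm of its underside, 80 mm of its middle, 0.25 rad of upright). Tray and bar at rest (all of step 2 and z of each of bush_a, bush_b, plug_a, plug_b in the frame of tray below 0.012 m and horizontal distance between each of bush_a, bush_b, plug_a, plug_b and tray below 0.08 m and angle between each of bush_a, bush_b, plug_a, plug_b's own z axis and vertical below 0.25 rad and linear speed of tray below 0.02 m/s and velocity of joint bar between -0.05 and 0.05 rad/s); the robot touches nothing.
It fails at once if a bystander is moved by more than 30 mm (distance of any of wrench, screwdriver, brush, bowl, flange, oiler from where it was at the start of the episode above 0.03 m).
It also fails if it takes over 64 s, if anything falls off the work surface, if the arm or the gripper's body presses on something with over 40 N, if the wrist force passes 120 N, or if a joint passes its speed limit or range.

## Robot

A 6-joint arm with a two-finger parallel gripper is mounted at the origin on the work surface. World frame = base frame: x ahead of the robot, y to its left, z up, the work surface at z = 0. Lengths are in mm, angles in rad, forces in N, time in s.
With the tool pointing down it reaches from about 350 to 875 mm from the base axis. Payload 4.2 kg.
Tool frame: the origin (TCP) lies midway between the tips of the shut fingers; the grasp point (between the pads) lies 19 mm behind it; z points along the fingers, y is the line along which they close (so a half turn about z gives the same grasp; the last joint's range is limited). The gripper opens to 85 mm and grips with 20 to 120 N. Pads are 22 mm wide; open, the fingers measure 114 mm over their backs; the gripper's body (76 mm by 85 mm) begins 54 mm behind the grasp point. The pads swing forward as they close: fully open they stand 13 mm farther back than shut.
Start: joints at [1.409, 0.385, 0.008, 0, -1.194, -0.259], TCP at [255.273, 570.469, 231.312] pointing down, gripper open.
Joint ranges: [-3.14, 3.14], [-1.21, 2.06], [-1.07, 1.41], [-3.16, 2.05], [-2.99, -0.16], [-3.1, 3.1]. Speed limits (rad/s): [2.79, 2.79, 3.14, 3.14, 3.14, 3.14].

## Interface

Orientations are given as a unit quaternion [x, y, z, w].
In Python, from bench import * gives the robot as it stands.
- The arm moves only by the tool drive_tool, never from a script. Its argument "plan" is a list that holds one entry, the list of rows, each a list of 5 numbers: the closure, from -1 (fully open) to 1 (shut), then the shift along the world's x, y, z in mm, then the turn about the world's z in degrees. A call has 1 to 20 rows; each row shifts and turns the commanded pose from where the row before left it; what a row does not reach is not made up. A row lasts 1/12 s, in which the tool goes at most 41.7 mm and 7.16 degrees, less where a joint would pass 70% of its speed; a pose out of reach is approached as far as the arm can. A call is refused whole if a number of a shift passes 41.7 or a number of a turn 7.16, either way. A call with a gripper value outside its range is refused whole. The fingers move at their own pace and stop on an object; the grip force is fixed at half the most. Time passes only in rows, so rows that do not move let the fingers close. It gives the time, the measured TCP pose, the force, the opening and the grip force at its end, in the units of the state.
- read_state(): the state, without advancing time (a new reading comes with each control period).
- get_image(name): name is "scene" or "top" or "wrist"; returns (picture, depth): 420x560x3 uint8, red, green, blue; 420x560 float32, mm along the optical axis (not along the pixel's ray), 0 where there is no reading.
- camera_model(name): a dict with "fx", "fy", "cx", "cy" (pixels), "distortion" ([k1, k2, p1, p2, k3] as OpenCV has them; the pictures are not rectified), "R" (3x3) and "t" (3): a world point X has camera coordinates R X + t; the wrist camera has in their place "mount" (4x4, takes a point from camera to tool coordinates, whose origin is the TCP and whose axes are the flange's). Camera axes: x right, y down, z forward; pixel columns grow to the right and rows downward; lengths in mm; the calibration is good to about 2 mm. A picture is of the moment at which its call begins: read the wrist's pose just before it. camera_model takes no time and is no camera call.
- job_done(): hands the job in; it is judged then, once.
The state is a dict: "clock": time; "joints": joint angles; "joint_vel": joint speeds; "joint_efforts": joint torques, N m; "position": TCP position; "ee_rot": TCP orientation; "contact_force": force on the tool from outside, world axes, zero at the start; "wrist_torque": the same for the moment, N m; "gripper_width": finger opening in mm; "grasp_force": force on a finger pad.
Only numpy, scipy, OpenCV 4.12 (cv2) and the standard library are available. Lean on these libraries where they do the work, as an engineer would, in place of code of your own. Each camera call takes 0.05 s, during which the arm holds its last target. There are 200 camera calls.

## Working session

There is one attempt and no reset: what is moved stays moved. The work goes in short steps, Python scripts to look and compute and a tool call to move; the robot and the scene stay as the last step left them, time stands still between calls to the robot, and variables do not carry over. Pictures are saved under pics/ and viewed, at most 10 in all, crops included, and the job is handed in when it is done.

Besides the shell and the picture viewer there is one more tool, called after "Call:" as name([rows], argument=value, ...), one row to a line, values as JSON. drive_tool: Moves the arm, as the interface text tells. Its arguments: {"type":"object","properties":{"plan":{"type":"array"}},"required":["plan"]}

```bash
mkdir -p pics
cat > h.py <<'E'
from bench import *
import numpy as np, cv2
def K(m): return np.array([[m['fx'],0,m['cx']],[0,m['fy'],m['cy']],[0,0,1.]])
def ray(m,uv,z):
    p=cv2.undistortPoints(np.array(uv,float).reshape(-1,1,2),K(m),np.array(m['distortion'],float)).reshape(-1,2)
    R=np.array(m['R']);t=np.array(m['t']);c=-R.T@t
    d=np.c_[p,np.ones(len(p))]@R
    return c+d*((np.asarray(z)-c[2])/d[:,2])[:,None]
def cloud(m,dep):
    h,w=dep.shape;u,v=np.meshgrid(np.arange(w),np.arange(h))
    p=cv2.undistortPoints(np.stack([u,v],-1).reshape(-1,1,2).astype(float),K(m),np.array(m['distortion'],float)).reshape(-1,2)
    P=np.c_[p,np.ones(len(p))]*dep.reshape(-1,1)
    return ((P-np.array(m['t']))@np.array(m['R'])).reshape(h,w,3)
def save(n,im): cv2.imwrite('pics/'+n+'.png',im[...,::-1])
E
python3 - <<'E'
from h import *
im,d=get_image('top');save('top1',im);np.savez('top1.npz',im=im,d=d)
im2,d2=get_image('scene');save('sc1',im2);np.savez('sc1.npz',im=im2,d=d2)
for n in('top','scene'):
    m=camera_model(n);print(n,-np.array(m['R']).T@m['t'],m['fx'])
s=read_state();print(s['clock'],s['position'],s['ee_rot'])
E
```

```text
top [ 278.02467732  -64.46162438 1587.97993015] 529.7994318518187
scene [ 890.51441585  551.13888203 1012.87571301] 472.62627504511397
0.1 [255.05774123 570.00764492 230.32240529] [ 9.77928715e-01 -2.08936506e-01 -1.66232214e-04  9.67830816e-04]
```

View pics/top1.png

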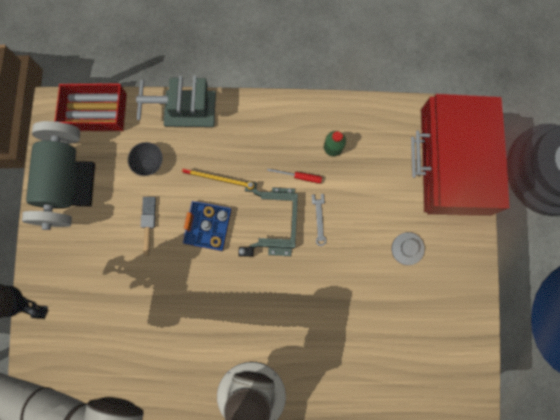

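View pics/sc1.png

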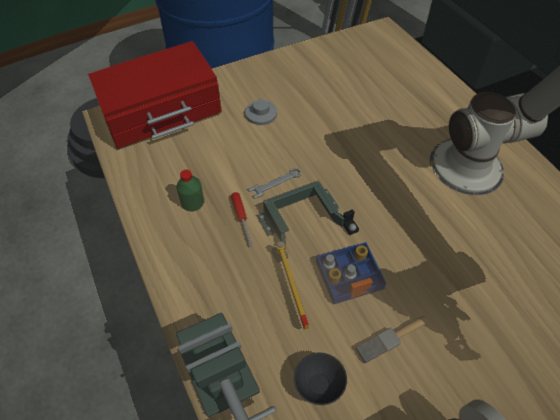

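The top view shows the dock (mouth facing image left, about (255,220)), hinge at (250,187), the open bar running to (185,171), the tray at (208,226) with its fin on the left at (188,220), and the latch at (246,252). The bowl is at (145,159) and the brush at (148,215).

Run:
```python
from h import *
for n in('top','scene'):
    f=np.load({'top':'top1','scene':'sc1'}[n]+'.npz');im,d=f['im'],f['d'];m=camera_model(n);C=cloud(m,d)
    hsv=cv2.cvtColor(im,cv2.COLOR_RGB2HSV);H,S,V=[hsv[...,i].astype(int) for i in range(3)]
    R=(C[...,0]>300)&(C[...,0]<800)&(C[...,1]>-150)&(C[...,1]<420)
    M={'blue':(H>105)&(H<130)&(S>120),'orange':(H>3)&(H<14)&(S>170)&(V>100),'yellow':(H>19)&(H<32)&(S>180)&(V>100),'green':(H>60)&(H<100)&(S>25)&(V<140)&(C[...,2]>25)&(C[...,2]<60),'red':((H<3)|(H>175))&(S>180)&(V>80)}
    for k,mk in M.items():
        mk=(mk&R).astype(np.uint8);nn,l,st,ce=cv2.connectedComponentsWithStats(mk)
        for i in range(1,nn):
            if st[i,4]<12: continue
            P=C[l==i];q=np.argwhere(l==i)[:,::-1].astype(np.float32);r=cv2.minAreaRect(P[:,:2].astype(np.float32))
            print(n,k,st[i,4],'px',ce[i].round(1),'med',np.median(P,0).round(),'z5-95',np.percentile(P[:,2],[5,95]).round(),'rect',np.round(r[0]),np.round(r[1]),round(r[2],1))
s=read_state()
im,d=get_image('wrist');save('w1',im);np.savez('w1.npz',im=im,d=d)
print(camera_model('wrist'))
```

```text
top blue 982 px [205.8 227.1] med [486. 158.   6.] z5-95 [-1. 29.] rect [494. 145.] [118. 126.] 80.5
top orange 55 px [187.6 220.4] med [504. 197.  60.] z5-95 [48. 67.] rect [503. 199.] [ 9. 45.] 81.4
top yellow 18 px [197.8 173.6] med [648. 178.  43.] z5-95 [37. 50.] rect [648. 175.] [42.  5.] 75.6
top yellow 60 px [226.  179.7] med [632.  93.  42.] z5-95 [38. 48.] rect [633.  92.] [118.   7.] 78.5
top green 561 px [279.2 220.7] med [489. -74.  43.] z5-95 [35. 49.] rect [521. -56.] [174. 129.] 0.8
top red 60 px [301.2 175.7] med [ 654. -134.   24.] z5-95 [20. 30.] rect [ 654. -134.] [34. 17.] 78.3
scene blue 44 px [370.5 255. ] med [432. 134.  30.] z5-95 [25. 32.] rect [431. 137.] [79.  8.] 85.4
scene blue 77 px [348.  250.8] med [472.  93.  26.] z5-95 [13. 32.] rect [469.  97.] [43. 58.] 33.3
scene blue 52 px [343.4 258.1] med [484. 100.   4.] z5-95 [2. 7.] rect [487. 102.] [23. 19.] 85.4
scene blue 103 px [363.9 265.6] med [453. 142.   5.] z5-95 [ 2. 23.] rect [453. 138.] [47. 32.] 59.1
scene orange 13 px [238.5 215.3] med [ 666. -121.   23.] z5-95 [18. 27.] rect [ 666. -125.] [24
[... 363 characters left out ...]
40.   25.] z5-95 [21. 27.] rect [ 653. -141.] [18.  9.] 79.3
scene red 16 px [304.2 321.1] med [660. 216.  45.] z5-95 [43. 47.] rect [659. 214.] [16.  7.] 83.3
{'fx': 339.7836348206104, 'fy': 339.7836348206104, 'cx': 286.0492939132653, 'cy': 214.17512685074854, 'distortion': array([-0.00394418,  0.        ,  0.        ,  0.        ,  0.        ]), 'mount': array([[ 1.12687054e-04, -9.45104579e-01, -3.26767994e-01,
         8.44119958e+01],
       [ 9.99999889e-01, -4.32845887e-05,  4.70044519e-04,
         3.08040502e-04],
       [-4.58385245e-04, -3.26768011e-01,  9.45104469e-01,
        -1.42591034e+02],
       [ 0.00000000e+00,  0.00000000e+00,  0.00000000e+00,
         1.00000000e+00]])}
```

View pics/w1.png

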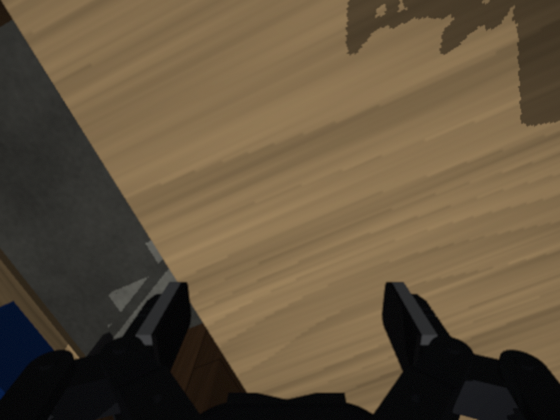

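Nothing useful in the wrist view (bench edge and fingers only). From the two fixed views I get the tray at about (494,146), yaw about -8.6°, and the dock origin at about (522,-50), yaw about 0. I'll move above for a close look.

Call:
drive_tool([
  [[-1, 16, -30, 6, 1], [-1, 16, -30, 6, 1], [-1, 16, -30, 6, 1], [-1, 16, -30, 6, 1], [-1, 16, -30, 6, 1], [-1, 16, -30, 6, 1], [-1, 16, -30, 6, 1], [-1, 16, -30, 6, 1], [-1, 16, -30, 6, 1], [-1, 16, -30, 6, 1], [-1, 16, -30, 6, 1], [-1, 16, -30, 6, 1], [-1, 16, -30, 6, 1], [-1, 16, -30, 6, 1], [-1, 16, -30, 6, 1], [-1, 16, -30, 6, 0], [-1, 0, 0, 0, 0], [-1, 0, 0, 0, 0]],
])

```text
clock: 1.65
position: [511.7, 89.0, 327.0]
ee_rot: [0.997, -0.081, -0.0, -0.0]
contact_force: [0.3, 0.1, -1.3]
gripper_width: 85.8
grasp_force: 0.0
```

```bash
cat >> h.py <<'E'
from scipy.spatial.transform import Rotation as Ro
def wrist(name):
    s=read_state();im,d=get_image('wrist');m=camera_model('wrist')
    T=np.eye(4);T[:3,:3]=Ro.from_quat(s['ee_rot']).as_matrix();T[:3,3]=s['position']
    W=T@np.array(m['mount']);R=W[:3,:3].T;m['R']=R;m['t']=-R@W[:3,3]
    save(name,im);np.savez(name+'.npz',im=im,d=d,R=R,t=m['t']);return s,im,d,m
E
python3 - <<'E'
from h import *
s,im,d,m=wrist('w2');print(s['clock'],s['position'],s['ee_rot'])
C=cloud(m,d)
hsv=cv2.cvtColor(im,cv2.COLOR_RGB2HSV);H,S,V=[hsv[...,i].astype(int) for i in range(3)]
R=(C[...,0]>300)&(C[...,0]<800)&(C[...,1]>-150)&(C[...,1]<420)
M={'blue':(H>105)&(H<130)&(S>120),'orange':(H>3)&(H<14)&(S>170)&(V>100),'yellow':(H>19)&(H<32)&(S>180)&(V>100),'green':(H>60)&(H<100)&(S>25)&(C[...,2]>25)&(C[...,2]<60),'red':((H<3)|(H>175))&(S>180)&(V>80)}
for k,mk in M.items():
    mk=(mk&R).astype(np.uint8);nn,l,st,ce=cv2.connectedComponentsWithStats(mk)
    for i in range(1,nn):
        if st[i,4]<60: continue
        P=C[l==i];r=cv2.minAreaRect(P[:,:2].astype(np.float32))
        print(k,st[i,4],'px',ce[i].round(),'med',np.median(P,0).round(1),'z',np.percentile(P[:,2],[5,95]).round(),'rect',np.round(r[0],1),np.round(r[1],1),round(r[2],1))
E
```

```text
1.65 [511.67080492  88.97808625 327.03365557] [ 9.96697260e-01 -8.12065204e-02 -2.69620039e-04 -3.04568523e-05]
blue 5962 px [244. 180.] med [491.6 155.6   5. ] z [ 3. 30.] rect [519. 142.] [118.  171.6] 80.8
orange 332 px [199. 187.] med [507.5 198.3  61.9] z [61. 63.] rect [543.  159.2] [ 36.1 194.1] 42.3
yellow 1579 px [252.  63.] med [637.3 107.3  44. ] z [42. 46.] rect [625.3 109.6] [200.   47.4] 79.8
green 4996 px [415. 132.] med [536.6 -86.8  43.5] z [32. 45.] rect [519.5 -52.9] [133.2 175.7] 87.8
red 326 px [455.   5.] med [ 662.1 -131.8   24.3] z [21. 26.] rect [636.7 -35.3] [ 24.  235.2] 14.8
red 179 px [159.  59.] med [658.5 212.5  44.2] z [43. 46.] rect [658.5 213. ] [22.7  9.5] 76.3
```

View pics/w2.png

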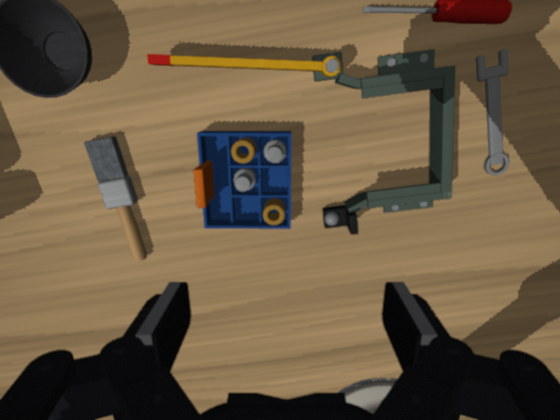

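Run:
```python
from h import *
f=np.load('w2.npz');im,d=f['im'],f['d'];m=camera_model('wrist');m['R'],m['t']=f['R'],f['t'];C=cloud(m,d)
hsv=cv2.cvtColor(im,cv2.COLOR_RGB2HSV);H,S,V=[hsv[...,i].astype(int) for i in range(3)]
X,Y,Z=C[...,0],C[...,1],C[...,2]
def rep(n,mk):
    nn,l,st,ce=cv2.connectedComponentsWithStats(mk.astype(np.uint8),connectivity=4);i=1+np.argmax(st[1:,4]);q=np.argwhere(l==i)[:,::-1]
    P=C[l==i];r=cv2.minAreaRect(P[:,:2].astype(np.float32));print(n,len(P),'mean',P.mean(0).round(1),'rect',np.round(r[0],1),np.round(r[1],1),round(r[2],2),'z',np.median(P[:,2]).round(1));return P
rep('fin',(H<18)&(S>150)&(Z>58)&(Z<66)&(X<600)&(Y>150))
rep('rim',(H>100)&(H<130)&(S>80)&(Z>26)&(Z<33)&(X>400)&(X<600)&(Y>60))
P=rep('bar',(((H>18)&(H<33))|(H<4)|(H>176))&(S>150)&(Z>41)&(Z<47)&(Y>40)&(Y<260)&(X>600))
c=np.polyfit(P[:,1],P[:,0],1);print('bar line dx/dy',c,'angle',np.degrees(np.arctan2(1,c[0])), 'tip y',P[:,1].max())
G=(Z>38)&(Z<48)&(H>55)&(H<105)&(Y<10)&(Y>-140)&(X>400)&(X<640)
P=rep('dock',G&(Y<-17))
# edges of the back wall/side walls
b=P[(P[:,0]>460)&(P[:,0]<580)];
def edge(A,i,j,fn,lo,hi):
    bins=np.arange(lo,hi,4);v=[];t=[]
    for a in bins:
        s=A[(A[:,i]>=a)&(A[:,i]<a+4)]
        if len(s)>2:v.append(fn(s[:,j]));t.append(a+2)
    t,v=np.array(t),np.array(v);k=np.abs(v-np.median(v))<6;p=np.polyfit(t[k],v[k],1);print('  slope deg',np.degrees(np.arctan(p[0])).round(2),'at mid',np.polyval(p,(lo+hi)/2).round(1),(lo+hi)/2)
edge(P,0,1,np.max,476,568);edge(P,0,1,np.min,460,580)
edge(P,1,0,np.max,-110,-22);edge(P,1,0,np.min,-110,-22)
S2=P[P[:,0]>540];edge(S2,1,0,np.min,-95,-22);S3=P[P[:,0]<500];edge(S3,1,0,np.max,-95,-22)
# hinge pin yellow/ball
rep('pin',(Z>48)&(Z<58)&(X>590)&(X<660)&(Y<50)&(Y>-10))
rep('latchpost',(Z>46)&(Z<55)&(X>390)&(X<460)&(Y<60)&(Y>-10))
```

```text
fin 385 mean [506.9 197.7  61.7] rect [506.  198.3] [12.3 48.8] 80.48 z 61.8
rim 917 mean [504.7 140.7  29.8] rect [497.6 145.8] [119.  128.2] 80.69 z 30.0
bar 1338 mean [639.8 119.9  43.9] rect [639.8 119.5] [162.9  10.2] 78.52 z 43.9
bar line dx/dy [2.03031342e-01 6.15470719e+02] angle 78.52316232551254 tip y 199.67650499513164
dock 4160 mean [527.1 -80.6  43.6] rect [518.6 -67.8] [104.2 162.8] 88.94 z 43.7
  slope deg -1.76 at mid -106.1 522.0
  slope deg -2.04 at mid -118.6 520.0
  slope deg 2.07 at mid 599.1 -66.0
  slope deg 1.05 at mid 438.7 -66.0
  slope deg 2.1 at mid 578.8 -58.5
  slope deg 1.74 at mid 460.5 -58.5
pin 141 mean [619.3  18.4  52. ] rect [619.3  18.3] [13.5 13.7] 15.91 z 52.0
latchpost 172 mean [422.9  12.8  49.7] rect [422.   12.4] [11.2 27.7] 88.13 z 49.9
```

Wrist view: fin at (203,185), parts upright in their pockets, dock walls, hinge pin at (330,65), latch at (335,217). The measurements agree with the sizes given:

| Thing | Position (mm) | Yaw | Check |
|---|---|---|---|
| Fin centre | (506.2, 198.2) | -9.4° | – |
| Tray | (497.5, 145.3) | -9.4° | rim measures 119 x 128 |
| Dock | (519.5, -46.5) | -1.85° | width 162.8, pin z 52 |

Next I go over the fin with the fingers partly closed.

Call:
drive_tool([
  [[0.4, -1, 14, -28, 0], [0.4, -1, 14, -28, 0], [0.4, -1, 14, -28, 0], [0.4, -1, 14, -28, 0], [0.4, -1, 14, -28, 0], [0.4, 0, 14, -28, 0], [0.4, 0, 14, -28, 0], [0.4, 0, 10, -30, 0], [0.4, 0, 0, 0, 0], [0.4, 0, 0, 0, 0]],
])

```text
clock: 2.53
position: [504.8, 199.0, 99.9]
ee_rot: [0.997, -0.078, -0.002, 0.002]
contact_force: [1.3, 0.4, 0.3]
gripper_width: 25.5
grasp_force: 0.0
```

Run:
```python
from h import *
s,im,d,m=wrist('w3');print(s['clock'],s['position'],s['ee_rot'],s['gripper_width'],s['contact_force'])
C=cloud(m,d);hsv=cv2.cvtColor(im,cv2.COLOR_RGB2HSV);H,S=hsv[...,0],hsv[...,1]
mk=(H<18)&(S>150)&(C[...,2]>57)&(C[...,2]<66)&(C[...,1]>150)&(C[...,0]<600)
P=C[mk];r=cv2.minAreaRect(P[:,:2].astype(np.float32));print(len(P),r,P.mean(0))
```

```text
2.5333 [504.76525153 199.00815905  99.87920275] [ 0.99695322 -0.07796784 -0.0016304   0.0016228 ] 25.45230414662304 [1.34827695 0.36640985 0.34027525]
1522 ((506.70172119140625, 198.8232879638672), (11.079255104064941, 49.34840393066406), 80.48895263671875) [508.27094143 198.70408332  61.79288437]
```

View pics/w3.png

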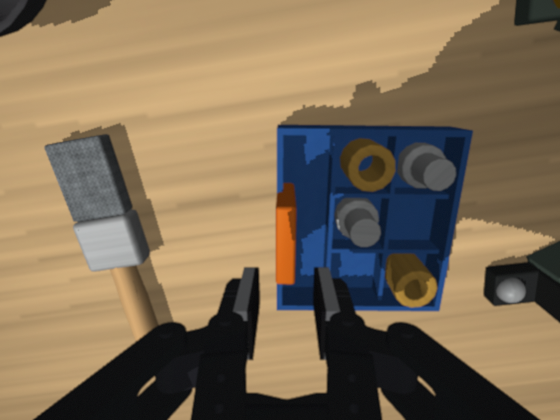

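The fin sits between the fingers ((285,240) against fingers at (245,320) and (325,320)), with the inner finger over the empty bay. Now descend and grip.

Call:
drive_tool([
  [[0.4, 2, 0, -17, 0], [0.4, 0, 0, -17, 0], [0.4, 0, 0, -17, 0], [0.4, 0, 0, -17, 0], [0.4, 0, 0, 0, 0], [1, 0, 0, 0, 0], [1, 0, 0, 0, 0], [1, 0, 0, 0, 0], [1, 0, 0, 0, 0]],
])

```text
clock: 3.33
position: [509.0, 198.8, 35.1]
ee_rot: [0.997, -0.079, 0.001, -0.001]
contact_force: [-0.8, -0.1, 5.8]
gripper_width: 11.2
grasp_force: 60.0
```

Call:
drive_tool([
  [[1, 1, -3, 0, 0.5], [1, 2, -5, 0, 0.8], [1, 2, -6, 0, 0.8], [1, 2, -6, 0, 0.8], [1, 2, -6, 0, 0.8], [1, 2, -6, 0, 0.8], [1, 2, -6, 0, 0.8], [1, 2, -6, 0, 0.8], [1, 2, -6, 0, 0.8], [1, 1, -4, 0, 0.6], [1, 1, -2, 0, 0], [1, 0, 0, 0, 0], [1, 0, 0, 0, 0]],
])

```text
clock: 4.42
position: [528.9, 144.1, 35.1]
ee_rot: [1.0, -0.014, 0.002, -0.001]
contact_force: [-1.6, 4.6, 6.0]
gripper_width: 11.1
grasp_force: 60.2
```

```bash
cat > chk.py <<'E'
from h import *
import sys
s=read_state();im,d=get_image('top');im2,d2=get_image('scene')
f=lambda a:np.round(a,3).tolist()
print(s['clock'],f(s['position']),f(s['ee_rot']),f(s['contact_force']),s['gripper_width'])
O=np.array([519.5,-46.5]);a=np.radians(-1.85);Rd=np.array([[np.cos(a),-np.sin(a)],[np.sin(a),np.cos(a)]])
for src in ('scene','wrist'):
    if src=='wrist': _,im2,d2,m=wrist(sys.argv[1])
    else: m=camera_model('scene');save(sys.argv[1]+'s',im2)
    C=cloud(m,d2);hsv=cv2.cvtColor(im2,cv2.COLOR_RGB2HSV);H,S=hsv[...,0],hsv[...,1]
    mk=(H>100)&(H<130)&(S>80)&(C[...,2]>25)&(C[...,2]<34)&(C[...,0]>400)&(C[...,0]<620)
    P=C[mk]
    if len(P)>10:
        r=cv2.minAreaRect(P[:,:2].astype(np.float32));print(src,'rim',len(P),np.round(r[0],1),np.round(r[1],1),r[2],'in dock',((np.array(r[0])-O)@Rd).round(1))
        Q=(P[:,:2]-O)@Rd;print('   dock x',np.percentile(Q[:,0],[1,99]).round(1),'y',np.percentile(Q[:,1],[1,99]).round(1))
    mk=(H<18)&(S>150)&(C[...,2]>57)&(C[...,2]<66)&(C[...,0]<600)&(C[...,1]>-20);P=C[mk]
    if len(P)>10:
        r=cv2.minAreaRect(P[:,:2].astype(np.float32));print(src,'fin',np.round(r[0],1),np.round(r[1],1),r[2],'dock',((np.array(r[0])-O)@Rd).round(1))
E
python3 chk.py c1
```

```text
4.4167 [528.929, 144.091, 35.129] [1.0, -0.014, 0.002, -0.001] [-1.573, 4.572, 5.992] 11.130170075483186
scene rim 64 [498.1  81.2] [ 46.3 155.8] 34.49497604370117 in dock [-25.5 127. ]
   dock x [-65.5  34.7] y [ 77.1 197.8]
wrist rim 6913 [524.   89.8] [120.6 130.5] 87.96498107910156 in dock [1.000e-01 1.363e+02]
   dock x [-63.1  65.1] y [ 76.9 196. ]
wrist fin [526.2 143.9] [12.1 50.2] 89.09049224853516 dock [  0.5 190.6]
```

View pics/c1.png

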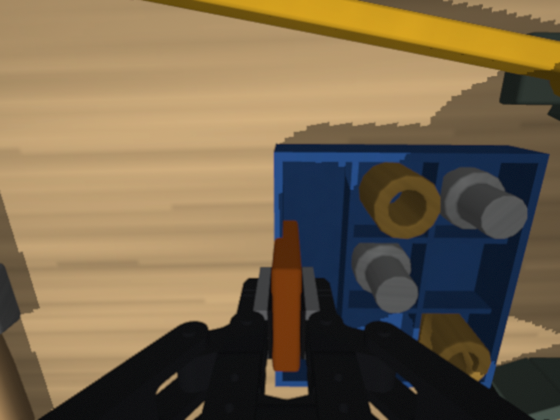

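The tray is square and centred before the mouth (dock x about 0, y 136, yaw about -2°), with its parts upright. Slide in.

Call:
drive_tool([
  [[1, 0, -3, 0, 0], [1, 0, -5, 0, 0], [1, -1, -6, 0, 0], [1, 0, -6, 0, 0], [1, 0, -6, 0, 0], [1, 0, -6, 0, 0], [1, 0, -6, 0, 0], [1, -1, -6, 0, 0], [1, 0, -6, 0, 0], [1, 0, -6, 0, 0], [1, 0, -6, 0, 0], [1, 0, -6, 0, 0], [1, -1, -6, 0, 0], [1, 0, -6, 0, 0], [1, 0, -6, 0, 0], [1, 0, -6, 0, 0], [1, 0, -6, 0, 0], [1, -1, -5, 0, 0], [1, 0, -3, 0, 0], [1, 0, 0, 0, 0]],
])

```text
clock: 6.23
position: [526.0, 37.7, 35.1]
ee_rot: [1.0, -0.013, 0.003, -0.001]
contact_force: [1.3, 3.9, 4.9]
gripper_width: 10.7
grasp_force: 60.0
```

```bash
python3 chk.py c2
```

```text
6.2333 [526.031, 37.674, 35.106] [1.0, -0.013, 0.003, -0.001] [1.349, 3.935, 4.904] 10.743667210514094
scene rim 86 [512.6 -16.7] [ 78.4 160.8] 32.97547149658203 in dock [-7.9 29.6]
   dock x [-64.9  50.4] y [-29.5  90.8]
scene fin [539.4  38. ] [17.3  9.8] 16.686241149902344 dock [17.2 85.1]
wrist rim 5203 [520.2 -17.8] [122.4 138.2] 88.54788208007812 in dock [-0.2 28.7]
   dock x [-63.3  65.7] y [-29.6  89.9]
wrist fin [523.1  37.7] [12.1 50.6] 88.53874969482422 dock [ 0.9 84.3]
```

Free sliding: lateral force is about 1 N, and 29–30 mm remain. I'll go on slowly to the stop.

Call:
drive_tool([
  [[1, 0, -3, 0, 0], [1, 0, -4, 0, 0], [1, 0, -4, 0, 0], [1, -1, -4, 0, 0], [1, 0, -4, 0, 0], [1, 0, -3, 0, 0], [1, 0, -2, 0, 0], [1, 0, -2, 0, 0], [1, 0, -1, 0, 0], [1, 0, 0, 0, 0], [1, 0, 0, 0, 0]],
])

```text
clock: 7.3
position: [525.0, 11.2, 35.1]
ee_rot: [1.0, -0.013, 0.003, -0.001]
contact_force: [0.8, 7.0, 7.1]
gripper_width: 11.0
grasp_force: 60.2
```

```bash
python3 chk.py c3
```

```text
7.3 [524.995, 11.175, 35.113] [1.0, -0.013, 0.003, -0.001] [0.788, 6.955, 7.142] 11.048539915512647
scene rim 114 [508.9 -43.8] [111.1 133.9] 4.691502571105957 in dock [-10.7   2.4]
   dock x [-65.7  49.9] y [-60.2  63.3]
scene fin [538.3  11.4] [18.4  9.4] 8.600967407226562 dock [16.9 58.5]
wrist rim 4732 [519.7 -44.9] [123.8 138.6] 88.44842529296875 in dock [0.2 1.6]
   dock x [-63.7  65.4] y [-60.   63.5]
wrist fin [522.1  11.2] [12.  50.6] 88.556884765625 dock [ 0.7 57.8]
```

Call:
drive_tool([
  [[1, 0, -1, 0, 0], [1, 0, -1, 0, 0], [1, 0, -1, 0, 0], [1, 0, 0, 0, 0], [1, 0, 0, 0, 0]],
])

```text
clock: 7.87
position: [525.0, 8.3, 35.1]
ee_rot: [1.0, -0.013, 0.003, -0.001]
contact_force: [0.0, 7.4, 6.1]
gripper_width: 10.7
grasp_force: 60.2
```

Call:
drive_tool([
  [[1, 0, -1, 0, 0], [1, 0, -1, 0, 0], [1, 0, 0, 0, 0], [1, 0, 0, 0, 0]],
])

```text
clock: 8.2
position: [525.6, 7.1, 35.1]
ee_rot: [1.0, -0.014, 0.004, -0.002]
contact_force: [1.3, 10.3, 4.7]
gripper_width: 10.9
grasp_force: 60.2
```

Call:
drive_tool([
  [[1, 0, -1, 0, 0], [1, 0, -1, 0, 0], [1, 0, 0, 0, 0], [1, 0, 0, 0, 0]],
])

```text
clock: 8.53
position: [525.6, 7.0, 35.1]
ee_rot: [1.0, -0.014, 0.004, -0.003]
contact_force: [-1.2, 20.8, 6.2]
gripper_width: 11.1
grasp_force: 60.5
```

```bash
python3 chk.py c4
```

```text
8.5333 [525.622, 6.954, 35.135] [1.0, -0.014, 0.004, -0.003] [-1.154, 20.772, 6.225] 11.083451744216331
scene rim 117 [510.  -47.1] [107.7 133.6] 4.834716796875 in dock [-9.5 -0.9]
   dock x [-64.5  50.9] y [-62.6  60.2]
scene fin [540.1   7.8] [12.8 14.9] 84.79190063476562 dock [18.9 55. ]
wrist rim 4692 [518.  -47.2] [120.9 134.7] 87.76730346679688 in dock [-1.4 -0.8]
   dock x [-62.8  66.1] y [-60.7  59.3]
wrist fin [523.    7.2] [12.5 50.2] 87.77821350097656 dock [ 1.8 53.8]
```

Home: the force rose to 21 N with no motion, tray at dock y about -0.8. Unload, open slightly and rise.

Call:
drive_tool([
  [[1, 0, 1, 0, 0], [1, 0, 1, 0, 0], [0.4, 0, 0, 0, 0], [0.4, 0, 0, 0, 0], [0.4, 0, 0, 0, 0], [0.4, 0, 0, 20, 0], [0.4, 0, 0, 30, 0], [0.4, 0, 0, 30, 0], [0.4, 0, 0, 30, 0], [0.4, 0, 0, 30, 0], [0.4, 0, 0, 30, 0], [0.4, 0, 0, 0, 0]],
])

```text
clock: 9.68
position: [525.4, 4.2, 209.6]
ee_rot: [1.0, -0.014, 0.006, -0.001]
contact_force: [0.8, 0.6, 0.5]
gripper_width: 25.7
grasp_force: 0.0
```

```bash
python3 chk.py c5
python3 - <<'E'
from h import *
f=np.load('c5.npz');im,d=f['im'],f['d'];m=camera_model('wrist');m['R'],m['t']=f['R'],f['t'];C=cloud(m,d)
hsv=cv2.cvtColor(im,cv2.COLOR_RGB2HSV);H,S=hsv[...,0],hsv[...,1]
P=C[(H>18)&(H<33)&(S>150)&(C[...,2]>41)&(C[...,2]<47)&(C[...,1]>35)&(C[...,0]>600)]
if len(P)>50: print('bar',len(P),np.polyfit(P[:,1],P[:,0],1))
O=np.array([519.5,-46.5]);a=np.radians(-1.85);Rd=np.array([[np.cos(a),-np.sin(a)],[np.sin(a),np.cos(a)]])
for q in (1.77,1.6,1.4,1.2,1,.8,.6,.4,.3,.2,.1,.05,0):
    u=np.array([-np.cos(q),np.sin(q)]);n=np.array([np.sin(q),np.cos(q)])
    print(q,(O+Rd@(np.array([98,69])+165*u+20*n)).round(1))
E
```

```text
9.6833 [525.373, 4.158, 209.591] [1.0, -0.014, 0.006, -0.001] [0.837, 0.605, 0.466] 25.74460687966524
scene rim 243 [519.8 -47.4] [124.8 129.2] 88.4039077758789 in dock [ 0.3 -0.9]
   dock x [-64.1  64. ] y [-62.1  61. ]
scene fin [522.7   8.3] [12.7 48.4] 87.0997543334961 dock [ 1.4 54.9]
wrist rim 1602 [520.5 -47.6] [119.9 130.3] 88.40079498291016 in dock [ 1.  -1.1]
   dock x [-63.3  65.8] y [-60.8  59. ]
wrist fin [522.5   6.6] [10.6 49.4] 87.9383316040039 dock [ 1.3 53.2]
bar 2724 [2.02865591e-01 6.15803201e+02]
1.77 [677.  175.3]
1.6 [649.8 182.8]
1.4 [616.7 185.5]
1.2 [583.7 181.6]
1 [552.2 171.2]
0.8 [523.4 154.8]
0.6 [498.4 132.9]
0.4 [478.2 106.6]
0.3 [470.2  92. ]
0.2 [463.7  76.7]
0.1 [458.8  60.9]
0.05 [456.9  52.8]
0 [455.4  44.6]
```

View pics/c5.png

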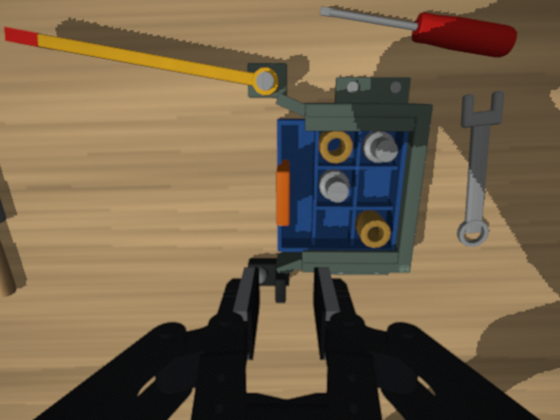

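The tray is home (dock y about -1, x about 1) and all four parts stand in their pockets. The bar is still open at upper left, hinge at (265,80). Next I go outside the bar's far face with the fingers shut.

Call:
drive_tool([
  [[1, 21, 21, 0, 0], [1, 21, 21, 0, 0], [1, 21, 21, 0, 0], [1, 21, 21, 0, 0], [1, 22, 20, 0, 0], [1, 22, 20, 0, 0], [1, 22, 20, 0, 0], [1, 22, 20, 0, 0], [1, 0, 0, -30, 0], [1, 0, 0, -30, 0], [1, 0, 0, -30, 0], [1, 0, 0, -30, 0], [1, 0, 0, -30, 0], [1, 0, 0, -27, 0], [1, 0, 0, 0, 0], [1, 0, 0, 0, 0]],
])

```text
clock: 11.17
position: [692.4, 167.2, 22.8]
ee_rot: [1.0, -0.014, -0.003, 0.002]
contact_force: [1.1, 0.4, 1.3]
gripper_width: -0.0
grasp_force: 0.0
```

Call:
drive_tool([
  [[1, 0, 0, 8, 0], [1, -14, 5, 0, 0], [1, -14, 5, 0, 0], [1, -14, 6, 0, 0], [1, -11, 1, 0, 0], [1, -11, 1, 0, 0], [1, -11, 1, 0, 0], [1, -11, -1, 0, 0], [1, -11, -1, 0, 0], [1, -11, -2, 0, 0], [1, -11, -3, 0, 0], [1, -11, -4, 0, 0], [1, -10, -4, 0, 0], [1, -10, -5, 0, 0], [1, -10, -5, 0, 0], [1, -9, -6, 0, 0], [1, 0, 0, 0, 0]],
])

```text
clock: 12.58
position: [525.3, 156.4, 37.3]
ee_rot: [1.0, -0.014, 0.002, -0.001]
contact_force: [1.0, -0.7, 0.5]
gripper_width: 0.0
grasp_force: 0.0
```

```bash
cat > bar.py <<'E'
from h import *
import sys
s=read_state();im,d=get_image('scene');m=camera_model('scene');save(sys.argv[1],im);C=cloud(m,d)
hsv=cv2.cvtColor(im,cv2.COLOR_RGB2HSV);H,S=hsv[...,0],hsv[...,1]
P=C[(((H>18)&(H<33))|(H<5)|(H>175))&(S>140)&(C[...,2]>40)&(C[...,2]<49)&(C[...,0]>380)&(C[...,0]<700)&(C[...,1]>5)&(C[...,1]<260)]
r=cv2.minAreaRect(P[:,:2].astype(np.float32));v=P[:,:2]-[619.5,18.8];a=np.degrees(np.arctan2(v[:,1],v[:,0]));rr=np.hypot(*v.T)
k=rr>60;print(s['clock'],np.round(s['position'],1),np.round(s['contact_force'],1),'q med',np.radians(180-1.85-np.median(a[k])).round(3),'r',np.percentile(rr,[2,98]).round(),k.sum())
E
python3 bar.py b1
```

```text
12.5833 [525.3 156.4  37.3] [ 1.  -0.7  0.5] q med 0.833 r [  9. 144.] 153
```

Call:
drive_tool([
  [[1, -9, -8, -5, 0], [1, -9, -8, 0, 0], [1, -9, -8, 0, 0], [1, -7, -9, 0, 0], [1, -7, -9, 0, 0], [1, -6, -8, 0, 0], [1, -4, -7, 0, 0], [1, -4, -7, 0, 0], [1, -3, -7, 0, 0], [1, -2, -5, 0, 0], [1, 0, 0, 0, 0]],
])

```text
clock: 13.55
position: [464.5, 79.3, 29.2]
ee_rot: [1.0, -0.015, -0.001, 0.0]
contact_force: [0.2, -0.6, 0.1]
gripper_width: 0.1
grasp_force: 0.0
```

```bash
python3 bar.py b2
```

```text
13.55 [464.5  79.3  29.2] [ 0.2 -0.6  0.1] q med 0.225 r [  8. 155.] 165
```

Call:
drive_tool([
  [[1, -2, -5, 0, 0], [1, -2, -5, 0, 0], [1, -1, -5, 0, 0], [1, -1, -5, 0, 0], [1, -1, -4, 0, 0], [1, 0, -4, 0, 0], [1, 0, -3, 0, 0], [1, 0, 0, 0, 0], [1, 0, 0, 0, 0]],
])

```text
clock: 14.35
position: [457.9, 48.8, 29.2]
ee_rot: [1.0, -0.014, -0.0, 0.0]
contact_force: [-0.2, 0.9, -0.2]
gripper_width: -0.2
grasp_force: 0.0
```

```bash
python3 bar.py b3
```

```text
14.35 [457.9  48.8  29.2] [-0.2  0.9 -0.2] q med 0.035 r [  7. 156.] 154
```

Call:
drive_tool([
  [[1, 0, -2, 0, 0], [1, 0, -2, 0, 0], [1, 0, -2, 0, 0], [1, 0, -2, 0, 0], [1, 0, 0, 0, 0], [1, 0, 0, 0, 0]],
])

```text
clock: 14.9
position: [458.3, 42.6, 29.3]
ee_rot: [1.0, -0.014, 0.0, -0.001]
contact_force: [-3.2, 8.8, 0.5]
gripper_width: 0.1
grasp_force: 4.1
```

```bash
python3 bar.py b4
```

```text
14.9 [458.3  42.6  29.3] [-3.2  8.8  0.5] q med 0.027 r [  8. 154.] 157
```

Call:
drive_tool([
  [[1, 0, -2, 0, 0], [1, 0, -2, 0, 0], [1, 0, -1, 0, 0], [1, 0, 0, 0, 0], [1, 0, 0, 0, 0]],
])

```text
clock: 15.37
position: [458.5, 41.6, 29.3]
ee_rot: [1.0, -0.015, 0.001, -0.003]
contact_force: [-11.0, 30.8, 1.5]
gripper_width: -0.1
grasp_force: 15.2
```

```bash
python3 bar.py b5
```

```text
15.3667 [458.5  41.6  29.3] [-11.   30.8   1.5] q med 0.025 r [  8. 153.] 152
```

31 N with under 1 mm of motion means the bar is on its stop. Back off and look from above.

Call:
drive_tool([
  [[1, 0, 5, 0, 0], [1, 0, 10, 0, 0], [1, 0, 20, 0, 0], [1, 0, 20, 10, 0], [1, 0, 0, 30, 0], [1, 0, 0, 40, 0], [1, 0, 0, 40, 0], [1, 0, 0, 40, 0], [1, 0, 0, 40, 0], [1, 0, 0, 0, 0], [1, 0, 0, 0, 0]],
])

```text
clock: 16.33
position: [459.3, 91.9, 231.9]
ee_rot: [1.0, -0.014, 0.003, -0.002]
contact_force: [-1.3, -0.2, -1.4]
gripper_width: -0.1
grasp_force: 0.0
```

```bash
python3 chk.py c6; python3 bar.py b6
python3 - <<'E'
from h import *
f=np.load('c6.npz');im,d=f['im'],f['d'];m=camera_model('wrist');m['R'],m['t']=f['R'],f['t'];C=cloud(m,d)
hsv=cv2.cvtColor(im,cv2.COLOR_RGB2HSV);H,S=hsv[...,0],hsv[...,1]
P=C[(((H>18)&(H<33))|(H<5)|(H>175))&(S>140)&(C[...,2]>41)&(C[...,2]<47)&(C[...,1]>0)&(C[...,1]<60)&(C[...,0]>390)&(C[...,0]<600)]
c=np.polyfit(P[:,0],P[:,1],1);r=cv2.minAreaRect(P[:,:2].astype(np.float32))
print(len(P),'bar slope deg',np.degrees(np.arctan(c[0])),r)
E
```

```text
16.3333 [459.348, 91.887, 231.866] [1.0, -0.014, 0.003, -0.002] [-1.346, -0.157, -1.395] -0.12563401538251284
scene rim 170 [517.4 -53.6] [119.6 128.2] 86.09165954589844 in dock [-1.8 -7.2]
   dock x [-63.7  63.7] y [-62.9  50.1]
scene fin [522.9   7.5] [13.6 48.1] 86.87688446044922 dock [ 1.6 54.1]
wrist rim 1666 [520.3 -47.2] [121.3 130. ] 88.0665512084961 in dock [ 0.8 -0.7]
   dock x [-63.4  65.6] y [-60.8  59.5]
wrist fin [522.6   7.5] [12.5 49.2] 89.51649475097656 dock [ 1.4 54.1]
16.4833 [457.3  90.9 227.8] [-0.6 -0.8 -0.7] q med 0.016 r [  9. 207.] 231
2238 bar slope deg -1.5777094856191278 ((505.02545166015625, 22.50737190246582), (10.97429370880127, 189.89715576171875), 88.32579803466797)
```

View pics/c6.png

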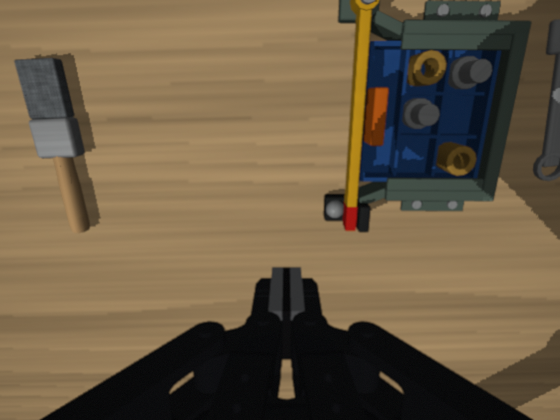

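The bar lies across the mouth against the latch post, with the ball at (335,208) outside its outer face. Its angle is within 0.005 rad of the dock's, and the tray is home with its parts upright. Handing in.

```bash
python3 -c "
from bench import *
print(job_done())"
```

```text
the job is handed in; nothing more can be done
None
```

The job is handed in at about 16.5 s (64 s limit), no verdict returned: by the last picture the tray is home against the back stop with all four parts upright, the keeper bar is shut behind the spring ball, and I saw no bystander moved.

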